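# Set the scraper and hold the stamping plate in register

### The arm

A 6-joint arm with a two-finger parallel gripper is mounted at the origin on the work surface; the furniture and walls round the work are solid. World frame = base frame: x ahead of the robot, y to its left, z up, the work surface at z = 0. Lengths are in m, angles in rad, forces in N, time in s.
With the tool pointing down it reaches from about 0.35 to 0.975 m from the base axis. Payload 4.9 kg.
Tool frame: the origin (TCP) lies midway between the tips of the shut fingers; the grasp point (between the pads) lies 19 mm behind it; z points along the fingers, y is the line along which they close (so a half turn about z gives the same grasp; the last joint's range is limited). The gripper opens to 85 mm and grips with 20 to 120 N. Pads are 22 mm wide; open, the fingers measure 114 mm over their backs; the gripper's body (76 mm by 85 mm) begins 54 mm behind the grasp point. The pads swing forward as they close: fully open they stand 13 mm farther back than shut.
Start: joints at [-1.291, 0.053, 1.613, -0, 1.476, -0.119], TCP at [0.243, -0.576, 0.231] pointing down, gripper open.
Joint ranges: [-3.01, 3.01], [-1.01, 2.22], [0.06, 2.58], [-1.02, 4.17], [0.09, 2.62], [-3.14, 3.14]. Speed limits (rad/s): [2.57, 2.57, 3.14, 3.14, 3.14, 3.14].

### API

Orientations are given as a rotation vector (axis times angle).
In Python, from station import ctrl gives the robot as it stands.
- The arm moves only by the tool carry_out, never from a script. Its argument "moves" is a list of rows, each an object of numbers: "x", "y", "z": the shift along the tool's x, y, z in units of 25 mm (1.0 is 25 mm); "turn": the turn about the tool's z in rad. In form: [{"x": .., "y": .., "z": .., "turn": ..}, ...]. A call has exactly 8 rows; each row shifts and turns the commanded pose from where the row before left it, along the tool's axes as they then stand; what a row does not reach is not made up. A row lasts 1/10 s, in which the tool goes at most 50 mm and 8.59 degrees, less where a joint would pass 70% of its speed; a pose out of reach is approached as far as the arm can. A call is refused whole if a number of a shift passes 1 or a number of a turn 0.15, either way. A call with a gripper value outside its range is refused whole. "grip" is the finger opening in mm, from 0 to 85.4, set as the call begins (left out, the last holds). The fingers move at their own pace and stop on an object; "newtons" is the grip in N (left out, the last holds). Time passes only in rows, so rows that do not move let the fingers close, or fill a call up. It gives the time, the measured TCP pose, the force, the opening and the grip force at its end, in the units of the state.
- ctrl.get_obs(): the state, without advancing time (a new reading comes with each control period).
- ctrl.get_image(name): name is "scene" or "side" or "wrist"; returns the picture (400x640x3 uint8, red, green, blue); there is no depth.
- ctrl.calibration(name): a dict with "fx", "fy", "cx", "cy" (pixels), "R" (3x3) and "t" (3): a world point X has camera coordinates R X + t; the wrist camera has in their place "T_tool_cam" (4x4, takes a point from camera to tool coordinates, whose origin is the TCP and whose axes are the flange's). Camera axes: x right, y down, z forward; pixel columns grow to the right and rows downward; lengths in m; the calibration is good to about 2 mm. A picture is of the moment at which its call begins: read the wrist's pose just before it. calibration takes no time and is no camera call.
- ctrl.finish_job(): hands the job in; it is judged then, once.
Trained networks look in the newest picture that a camera, given by its name, has taken for a name from the list of things; names that differ only in an ending like _2 or _b are one class to them, and where a whole thing is asked for, a point or a joint stands for the part that bears it (a point fixed in the world has none). Each returns a list of dicts, best first, with "confidence" (0 to 1); they miss things now and then, are a little off and sometimes report something else, mostly with a low value. They report only what shows in the picture. A call takes as long as a camera call.
- ctrl.look_for(camera, query): "rect" ([left, top, width, height] in pixels, round what is visible of it).
- ctrl.mark_of(camera, query): "pixel" ([column, row] in pixels: a listed point, or the origin of a listed thing).
The state is a dict: "t": time; "q": joint angles; "dq": joint speeds; "effort": joint torques, N m; "tool_pos": TCP position; "tool_rot": TCP orientation; "contact_force": force on the tool from outside, world axes, zero at the start; "wrist_torque": the same for the moment, N m; "opening": finger opening in m; "grip_force": force on a finger pad.
Only numpy, scipy, OpenCV 4.12 (cv2) and the standard library are available. Lean on these libraries where they do the work, as an engineer would, in place of code of your own. Each camera call takes 0.05 s, during which the arm holds its last target. There are 200 camera calls.

### The job

Get the nail-stamping station ready for a scrape: set the scraper lever to 45 degrees (the long mark on its quadrant), then lay the plate carrier flat on the bed, thumb grip towards the robot, and push it home into the register corner, square against the back stop and the side stop. Finish while holding it there by its thumb grip, still pressing firmly (but not ramming, well under 40 N) against both stops at once, so that the plate cannot shift when the scraper is drawn over it; leave the lever at its mark and leave the other things on the table where they are.

Things in the scene. Friction and masses are not known exactly. Their poses are not given: they have to be found in the camera images.
- station: Fixed station: grey base 180 mm (x) by 200 mm (y), smooth aluminium bed (carrier slides on it and along the stops with friction about 0.25), top 20 mm above the table; rails at y = +-78 mm, 24 mm high. Origin: centre of its underside, on the table; x points away from the robot, y left, z up. Free bed: x = -84 to +35, y = -59 to +45 mm. The parked scraper carriage stands on both rails at x = 43 to 77 mm, up to 64 mm high.
- home (a point): Where the carrier's origin lies when fully home in the corner, with the carrier's axes along the station's (thumb grip towards -x): on the bed at station x = -13, y = +15, z = +20 mm. The corner of the two stop faces is at station x = +35, y = +45 mm. Axes as the station's.
- back_stop: Back stop, a fixed steel strip 8 mm thick and 8 mm high on the bed; its stop face looks towards -x of the station (the robot) and spans 56 mm along y (station y = -18 to +38 mm). Origin: middle of the stop face at bed height; axes as the station's.
- side_stop: Side stop, a fixed steel strip 8 mm thick and 8 mm high on the bed, at the left; its stop face looks towards -y of the station and spans 88 mm along x (station x = -64 to +24 mm). Origin: middle of the stop face at bed height; axes as the station's.
- scraper (a joint): Angle (rad) of the scraper lever and blade to the bed, hinged about the station's y axis: 0 = the lever lies level towards the robot (-x of the station), 1.571 = upright, 0.785 = 45 degrees, the long mark. It starts nearly upright; end stops at 0 and 1.6. The hinge is stiff (about 0.12 N m, some 1.6 N at the knob) and stays where it is left.
- lever_knob (a point): Centre of the black ball knob (22 mm across) at the end of the scraper lever, 75 mm from the pivot. The lever rod is 7 mm thick. The knob stands at station y = -97 mm, 9 mm outside the quadrant plate, which reaches 39 mm from the pivot; pinch it from above.
- lever_pivot (a point): Point on the lever's hinge axis in the lever's plane: station x = +60, y = -97 mm, 52 mm above the table. The knob's place at angle a is pivot + 75 mm * (-cos a along station x, sin a up).
- carrier: Plate carrier, loose, 90 to 180 g: white plastic block 96 mm (x) by 60 mm (y) by 12 mm, an etched steel stamping plate on top (13.4 mm above the underside), and an upright thumb grip near its -x end. Origin: centre of the underside; z up. It starts flat on the table at the right of the station, thumb grip roughly towards the robot.
- thumb_grip (a point): Middle of the carrier's thumb grip, a fin 26 mm along the carrier's x, 14 mm thick along y, from 12 to 44 mm above the underside; this point is at carrier x = -31, y = 0, z = +30 mm. Take it from above by its two sides, fingers closing along the carrier's y. Axes as the carrier's.
- pigment: Bystander: small pigment jar, 32 mm wide, 23 mm high, at the right of the station, ahead of or behind the carrier. Origin: centre of the underside.
- polish_a: Bystander: nail polish bottle, 27 x 34 x 78 mm, left of the station's far end. Origin: centre of the underside.
- bits: Bystander: stand with six file bits, 28 x 52 x 40 mm, near left. Origin: centre of the underside.

How it is judged:
By the outcome, as a careful person would: the job done as asked, in the order asked, and still so for the second after the job is handed in, while the arm keeps its last pose, push and grip.
It also fails if it takes over 58 s, if anything falls off the work surface, if the arm or the gripper's body presses on something with over 40 N, if the wrist force passes 120 N, or if a joint passes its speed limit or range.

## Working session

There is one attempt and no reset: what is moved stays moved. The work goes in short steps, Python scripts to look and compute and a tool call to move; the robot and the scene stay as the last step left them, time stands still between calls to the robot, and variables do not carry over. Pictures are saved under pics/ and viewed, at most 12 in all, crops included, and the job is handed in when it is done.

Besides the shell and the picture viewer there is one more tool, called after "Request:" as a command line: name --argument value ..., lists and objects as JSON in quotes. carry_out: Moves the arm, as the interface text tells. Its arguments: {"type":"object","properties":{"moves":{"type":"array"},"grip":{"type":"number"},"newtons":{"type":"number"}},"required":["moves"]}

```bash
mkdir -p pics; ls; cat > h.py <<'E'
import numpy as np, cv2
from scipy.spatial.transform import Rotation as R
from station import ctrl
def cam(name):
    c=ctrl.calibration(name); K=np.array([[c['fx'],0,c['cx']],[0,c['fy'],c['cy']],[0,0,1.]])
    if 'R' in c: Rm=np.array(c['R']);t=np.array(c['t'])
    else:
        o=ctrl.get_obs();T=np.eye(4);T[:3,:3]=R.from_rotvec(o['tool_rot']).as_matrix();T[:3,3]=o['tool_pos']
        W=np.linalg.inv(T@np.array(c['T_tool_cam']));Rm=W[:3,:3];t=W[:3,3]
    return K,Rm,t
def proj(name,X,c=None):
    K,Rm,t=c or cam(name);p=(K@(Rm@np.atleast_2d(X).T+t[:,None]));return (p[:2]/p[2]).T
def onz(name,px,z,c=None):
    K,Rm,t=c or cam(name);d=Rm.T@np.linalg.inv(K)@np.array([px[0],px[1],1.]);o=-Rm.T@t
    return o+d*(z-o[2])/d[2]
def tri(px):
    A=[];b=[]
    for n,p in px.items():
        K,Rm,t=cam(n);P=K@np.c_[Rm,t]
        for i in (0,1): r=p[i]*P[2]-P[i];A.append(r[:3]);b.append(-r[3])
    s=np.linalg.lstsq(np.array(A),np.array(b),rcond=None);return s[0]
def snap(name,f):
    im=ctrl.get_image(name);cv2.imwrite('pics/'+f,im[:,:,::-1]);return im
E
python3 - <<'E'
from h import *
o=ctrl.get_obs();print(o['tool_pos'],o['tool_rot'],o['opening'])
for n in('scene','side'):
    snap(n,n+'0.png');K,Rm,t=cam(n);print(n,-Rm.T@t)
    for q in('station','home','back_stop','side_stop','lever_knob','lever_pivot','carrier','thumb_grip','pigment'):
        print(q,[(np.round(d['pixel']),round(d['confidence'],2)) for d in ctrl.mark_of(n,q)[:2]])
E
```

```text
pics
[ 0.2425293  -0.57536055  0.23006162] [-3.07735619e+00 -6.21881593e-01  2.55752670e-04] 0.08536256509539823
scene [0.11686483 0.42647994 0.7293346 ]
station [(array([299., 208.]), 0.84)]
home [(array([301., 209.]), 0.94)]
back_stop [(array([303., 208.]), 0.6), (array([285., 200.]), 0.44)]
side_stop [(array([305., 302.]), 0.71), (array([296., 221.]), 0.62)]
lever_knob [(array([317., 144.]), 0.67), (array([303., 208.]), 0.59)]
lever_pivot [(array([305., 160.]), 0.69)]
carrier [(array([202., 275.]), 0.7), (array([340., 147.]), 0.56)]
thumb_grip [(array([352., 146.]), 0.7)]
pigment [(array([379., 164.]), 0.48)]
side [0.41511612 0.49582219 0.90022338]
station [(array([312., 217.]), 0.75)]
home [(array([312., 219.]), 0.82)]
back_stop [(array([291., 216.]), 0.68)]
side_stop [(array([315., 226.]), 0.76)]
lever_knob [(array([301., 141.]), 0.6)]
lever_pivot [(array([286., 162.]), 0.89), (array([301., 133.]), 0.16)]
carrier [(array([300., 132.]), 0.95)]
thumb_grip [(array([312., 124.]), 0.95)]
pigment []
```

```bash
python3 - <<'E'
from h import *
S=cv2.imread('pics/scene0.png');D=cv2.imread('pics/side0.png')
cv2.imwrite('pics/v1.png',np.hstack([cv2.resize(S[90:310,180:420],None,fx=1.65,fy=1.65),cv2.resize(D[80:300,190:430],None,fx=1.65,fy=1.65)]))
P=dict(station=[(299,208),(312,217)],home=[(301,209),(312,219)],side_stop=[(296,221),(315,226)],knob=[(317,144),(301,141)],pivot=[(305,160),(286,162)],carrier=[(340,147),(300,132)],thumb=[(352,146),(312,124)])
for k,(a,b) in P.items(): print(k,tri(dict(scene=a,side=b)).round(4))
for n,p,z in (('scene',P['station'][0],0),('side',P['station'][1],0),('scene',P['home'][0],.02),('side',P['home'][1],.02),('scene',P['carrier'][0],0),('side',P['carrier'][1],0),('scene',P['thumb'][0],.03),('side',P['thumb'][1],.03),('scene',P['pivot'][0],.052),('side',P['pivot'][1],.052)): print(n,z,onz(n,p,z).round(3))
E
```

```text
station [0.5021 0.015  0.0307]
home [0.5027 0.0108 0.0186]
side_stop [0.4953 0.0297 0.0117]
knob [ 0.5341 -0.0974  0.1287]
pivot [ 0.5687 -0.0924  0.0612]
carrier [ 0.5573 -0.2174  0.0129]
thumb [ 0.532  -0.238   0.0175]
scene 0 [ 0.519 -0.002  0.   ]
side 0 [ 0.505 -0.002  0.   ]
scene 0.02 [0.502 0.009 0.02 ]
side 0.02 [0.503 0.013 0.02 ]
scene 0 [ 0.566 -0.231  0.   ]
side 0 [ 0.559 -0.226  0.   ]
scene 0.03 [ 0.525 -0.226  0.03 ]
side 0.03 [ 0.53  -0.228  0.03 ]
scene 0.052 [ 0.574 -0.096  0.052]
side 0.052 [ 0.57  -0.101  0.052]
```

View pics/v1.png

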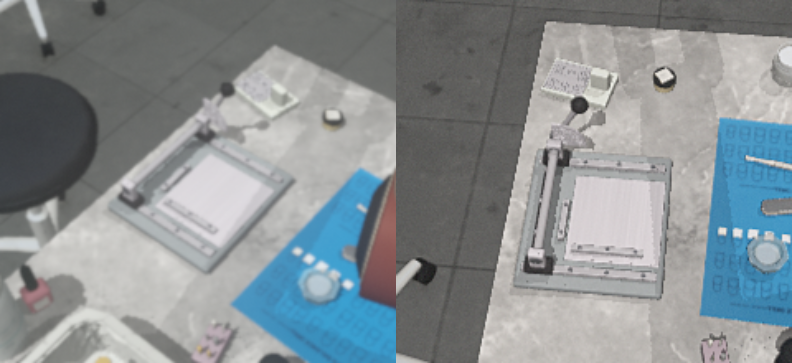

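The side picture shows the station mid-left with the knob at crop (579,104). The carrier lies beyond it at crop (580,83), grip at (600,77), with the pigment jar at (665,78). I'll fit the station yaw from the base corners.

```bash
cat >> h.py <<'E'
def plan(target,yaw,pos=None,yaw0=None):
    "units for rows: shift in tool axes after/before turn; tool down, yaw = direction of tool x"
    o=ctrl.get_obs();M=R.from_rotvec(o['tool_rot']).as_matrix();y0=np.arctan2(M[1,0],M[0,0])
    d=np.array(target)-o['tool_pos']
    print('yaw now',y0.round(3),'turn',(-(yaw-y0)).round(3),'world d mm',(d*1e3).round(1))
    print('units (no turn yet)',(M.T@d/.025).round(2))
    c,s=np.cos(yaw),np.sin(yaw);M2=np.array([[c,s,0],[s,-c,0],[0,0,-1]]);print('units after turn',(M2.T@d/.025).round(2))
E
python3 - <<'E'
from h import *
f=lambda u,v:(190+(u-396)/1.65,80+v/1.65)
for z in(.012,.016): print([onz('side',f(*p),z)[:2].round(3) for p in((515,285),(658,296),(672,158))])
print(cam('wrist')[0], ctrl.calibration('wrist')['T_tool_cam'])
plan((.46,-.12,.33),0)
E
```

```text
[array([0.593, 0.095]), array([0.421, 0.093]), array([ 0.418, -0.107])]
[array([0.593, 0.097]), array([0.421, 0.094]), array([ 0.418, -0.105])]
[[280.9984498    0.         319.36665379]
 [  0.         280.9984498  198.61544433]
 [  0.           0.           1.        ]] [[ 7.95889172e-04 -9.61629581e-01 -2.74349987e-01  6.98312480e-02]
 [ 9.99999674e-01  8.03570282e-04  8.43884045e-05 -6.87340648e-05]
 [ 1.39309110e-04 -2.74349964e-01  9.61629907e-01 -1.42965386e-01]
 [ 0.00000000e+00  0.00000000e+00  0.00000000e+00  1.00000000e+00]]
yaw now 0.399 turn 0.399 world d mm [217.3 455.9  98.7]
units (no turn yet) [ 15.09 -13.43  -3.95]
units after turn [  8.69 -18.24  -3.95]
```

Request:
carry_out --moves '[{"z":-1,"turn":0.133},{"z":-1,"turn":0.133},{"z":-1,"turn":0.133},{"z":-0.95,"y":-1,"x":0.5},{"y":-1,"x":0.5},{"y":-1,"x":0.5},{"y":-1,"x":0.5},{"y":-1,"x":0.5}]'

```text
validation failed for argument at $.mo...
```

Request:
carry_out --moves '[{"y":-1,"x":0.5},{"y":-1,"x":0.5},{"y":-1,"x":0.5},{"y":-1,"x":0.5},{"y":-1,"x":0.5},{"y":-1,"x":0.5},{"y":-1,"x":0.5},{"y":-1,"x":0.5}]'

```text
validation failed for argument at $.mo...
```

Request:
carry_out --moves '[{"y":-1,"x":0.5},{"y":-1,"x":0.5},{"y":-1,"x":0.5},{"y":-1,"x":0.5},{"y":-1,"x":0.3},{"y":-0.2},{},{}]'

```text
validation failed for argument at $.mo...
```

```bash
python3 - <<'E'
from h import *
o=ctrl.get_obs();print(o['t'],o['tool_pos'],o['tool_rot'])
c=cam('wrist');snap('wrist','w1.png')
Z=dict(station=0,home=.02,back_stop=.02,side_stop=.02,lever_knob=.127,lever_pivot=.052,carrier=0,thumb_grip=.03,pigment=0)
for q,z in Z.items():
    print(q,[(np.round(d['pixel']),round(d['confidence'],2),onz('wrist',d['pixel'],z,c).round(4)[:2]) for d in ctrl.mark_of('wrist',q)[:2]])
E
```

```text
1.0 [ 0.2427031  -0.57592284  0.23130412] [-3.07932050e+00 -6.22362573e-01 -9.39077712e-06]
station []
home []
back_stop []
side_stop []
lever_knob []
lever_pivot []
carrier []
thumb_grip []
pigment []
```

View pics/w1.png

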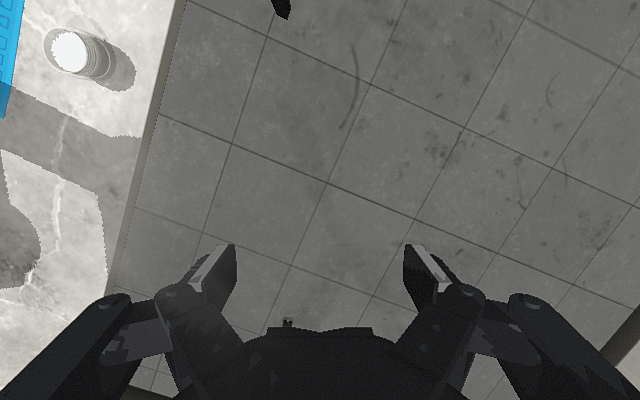

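The moves were refused because every row needs all its keys, so the arm hasn't moved. The picture shows floor tiles and the table edge at the left (column 150). I'll resend with complete rows.

Request:
carry_out --moves '[{"x":0,"y":0,"z":-1,"turn":0.133},{"x":0,"y":0,"z":-1,"turn":0.133},{"x":0,"y":0,"z":-1,"turn":0.133},{"x":0.5,"y":-1,"z":-0.95,"turn":0},{"x":0.5,"y":-1,"z":0,"turn":0},{"x":0.5,"y":-1,"z":0,"turn":0},{"x":0.5,"y":-1,"z":0,"turn":0},{"x":0.5,"y":-1,"z":0,"turn":0}]'

```text
t: 2.3
tool_pos: [0.3056, -0.4499, 0.3302]
tool_rot: [3.141, -0.001, 0.0]
contact_force: [-0.2, 0.7, -0.8]
opening: 0.0855
grip_force: 0.0
```

Request:
carry_out --moves '[{"x":0.5,"y":-1,"z":0,"turn":0},{"x":0.5,"y":-1,"z":0,"turn":0},{"x":0.5,"y":-1,"z":0,"turn":0},{"x":0.5,"y":-1,"z":0,"turn":0},{"x":0.5,"y":-1,"z":0,"turn":0},{"x":0.5,"y":-1,"z":0,"turn":0},{"x":0.5,"y":-1,"z":0,"turn":0},{"x":0.5,"y":-1,"z":0,"turn":0}]'

```text
t: 3.1
tool_pos: [0.4056, -0.2499, 0.3302]
tool_rot: [3.141, -0.001, 0.001]
contact_force: [0.4, -1.4, 1.0]
opening: 0.0857
grip_force: 0.0
```

Request:
carry_out --moves '[{"x":0.5,"y":-1,"z":0,"turn":0},{"x":0.5,"y":-1,"z":0,"turn":0},{"x":0.5,"y":-1,"z":0,"turn":0},{"x":0.5,"y":-1,"z":0,"turn":0},{"x":0.3,"y":-1,"z":0,"turn":0},{"x":0,"y":-0.2,"z":0,"turn":0},{"x":0,"y":0,"z":0,"turn":0},{"x":0,"y":0,"z":0,"turn":0}]'

```text
t: 3.9
tool_pos: [0.4626, -0.1216, 0.3301]
tool_rot: [3.141, -0.001, -0.0]
contact_force: [-0.6, -0.2, 0.3]
opening: 0.085
grip_force: 0.0
```

```bash
python3 - <<'E'
from h import *
o=ctrl.get_obs();print(o['t'],o['tool_pos'],o['tool_rot'])
c=cam('wrist');snap('wrist','w2.png')
Z=dict(station=0,home=.02,back_stop=.02,side_stop=.02,lever_knob=.127,lever_pivot=.052,carrier=0,thumb_grip=.03,pigment=0)
for q,z in Z.items():
    print(q,[(np.round(d['pixel']),round(d['confidence'],2),onz('wrist',d['pixel'],z,c).round(4)[:2]) for d in ctrl.mark_of('wrist',q)[:2]])
E
```

```text
3.9 [ 0.46255083 -0.12162927  0.33008015] [ 3.14103136e+00 -1.25130600e-03 -1.21560291e-04]
station [(array([247., 132.]), 0.73, array([ 0.5116, -0.0032]))]
home [(array([237., 142.]), 0.91, array([0.4972, 0.0082]))]
back_stop [(array([234., 108.]), 0.64, array([0.5481, 0.0089]))]
side_stop [(array([219., 146.]), 0.62, array([0.49  , 0.0379]))]
lever_knob [(array([301., 112.]), 0.57, array([ 0.539 , -0.0996]))]
lever_pivot [(array([302.,  92.]), 0.73, array([ 0.5675, -0.0968]))]
carrier [(array([381., 101.]), 0.91, array([ 0.5595, -0.22  ]))]
thumb_grip [(array([219., 148.]), 0.34, array([0.4887, 0.0349])), (array([85., 96.]), 0.32, array([0.5647, 0.2261]))]
pigment []
```

View pics/w2.png

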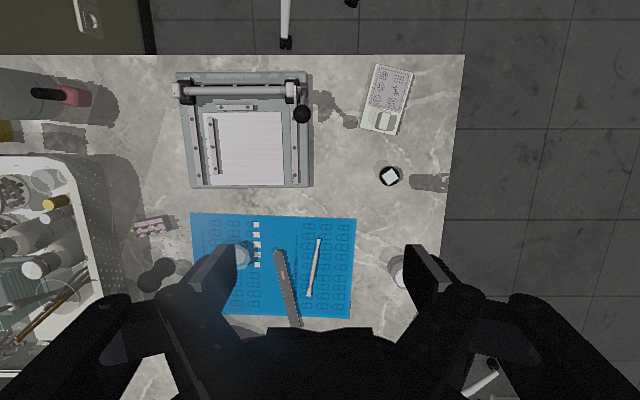

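The wrist view shows the station's base from (176,72) to (309,187) and the black knob at (302,114). The carrier is at (387,98), slightly turned, with its grip at (383,120). The pigment jar is at (390,177).

```bash
python3 - <<'E'
from h import *
c=cam('wrist')
for p in((190,187),(309,187),(312,72),(176,72)): print(p,onz('wrist',p,.014,c).round(4)[:2])
im=cv2.imread('pics/w2.png')
print('carrier corners top')
for p in((375,64),(413,71),(400,136),(361,129)): print(onz('wrist',p,.0125,c).round(4)[:2])
for p in((383,120),): print('grip',onz('wrist',p,.044,c).round(4))
for z in (.12,.125,.13): print('knob',onz('wrist',(302,114),z,c).round(4))
cv2.imwrite('pics/w2c.png',cv2.resize(im[55:200,165:425],None,fx=3,fy=3,interpolation=cv2.INTER_CUBIC))
E
```

```text
(190, 187) [0.4218 0.0962]
(309, 187) [ 0.4218 -0.1036]
(312, 72) [ 0.5997 -0.1099]
(176, 72) [0.5997 0.0948]
carrier corners top
[ 0.611  -0.2044]
[ 0.6014 -0.2623]
[ 0.5055 -0.2502]
[ 0.5164 -0.1873]
grip [ 0.5303 -0.2146  0.044 ]
knob [ 0.5376 -0.1001  0.12  ]
knob [ 0.5376 -0.1004  0.125 ]
knob [ 0.5375 -0.1007  0.13  ]
```

View pics/w2c.png

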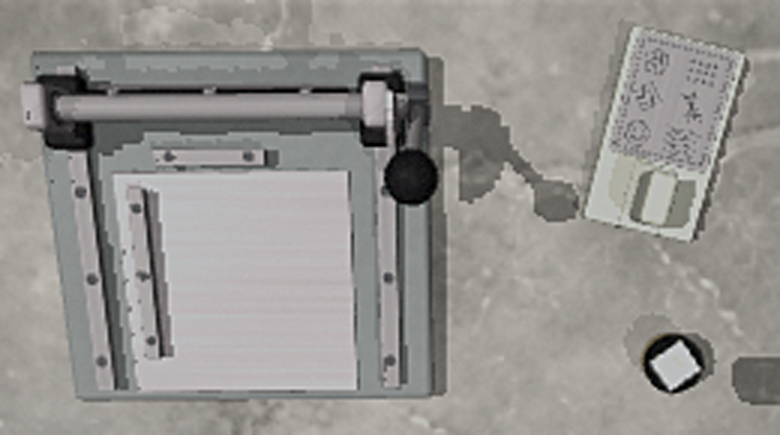

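Request:
carry_out --grip 60 --newtons 30 --moves '[{"x":0.5,"y":-0.2,"z":1,"turn":0},{"x":0.5,"y":-0.2,"z":1,"turn":0},{"x":0.5,"y":-0.2,"z":1,"turn":0},{"x":0.5,"y":-0.2,"z":1,"turn":0},{"x":0.5,"y":0,"z":1,"turn":0},{"x":0.5,"y":0,"z":1,"turn":0},{"x":0,"y":0,"z":0.4,"turn":0},{"x":0,"y":0,"z":0,"turn":0}]'

```text
t: 5.2
tool_pos: [0.5365, -0.1006, 0.168]
tool_rot: [-3.14, 0.0, 0.007]
contact_force: [-0.5, -0.6, -0.2]
opening: 0.0599
grip_force: 0.0
```

```bash
python3 - <<'E'
from h import *
o=ctrl.get_obs();print(o['t'],o['tool_pos'],o['opening'])
c=cam('wrist');im=snap('wrist','w3.png')
Z=dict(station=0,home=.02,back_stop=.02,side_stop=.02,lever_knob=.12,lever_pivot=.052,carrier=0,thumb_grip=.03)
for q,z in Z.items():
    print(q,[(np.round(d['pixel']),round(d['confidence'],2),onz('wrist',d['pixel'],z,c).round(4)[:2]) for d in ctrl.mark_of('wrist',q)[:2]])
# knob line of sight vs first view
E
```

```text
5.2 [ 0.53647011 -0.10060776  0.16796878] 0.059922954343465465
station [(array([234., 203.]), 0.73, array([ 0.5114, -0.002 ]))]
home [(array([218., 220.]), 0.74, array([0.4975, 0.0118]))]
back_stop [(array([220., 181.]), 0.76, array([0.5422, 0.0043]))]
side_stop [(array([192., 228.]), 0.62, array([0.489 , 0.0412])), (array([433., 194.]), 0.57, array([ 0.5273, -0.2224]))]
lever_knob [(array([319., 216.]), 0.98, array([ 0.5382, -0.1003]))]
lever_pivot [(array([321., 159.]), 0.72, array([ 0.5698, -0.1015]))]
carrier [(array([431., 162.]), 0.61, array([ 0.5594, -0.224 ]))]
thumb_grip [(array([432., 200.]), 0.83, array([ 0.5247, -0.2178]))]
```

View pics/w3.png

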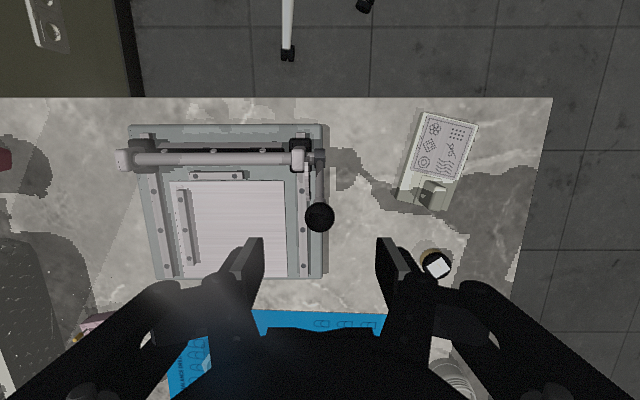

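The knob is at (319,217), centred between the open pads, and the station is at left. I'll descend and pinch.

Request:
carry_out --grip 45 --newtons 30 --moves '[{"x":0.06,"y":0,"z":0.5,"turn":0},{"x":0,"y":0,"z":0.5,"turn":0},{"x":0,"y":0,"z":0.5,"turn":0},{"x":0,"y":0,"z":0.5,"turn":0},{"x":0,"y":0,"z":0.4,"turn":0},{"x":0,"y":0,"z":0.28,"turn":0},{"x":0,"y":0,"z":0,"turn":0},{"x":0,"y":0,"z":0,"turn":0}]'

```text
t: 6.45
tool_pos: [0.5395, -0.1011, 0.1032]
tool_rot: [3.142, -0.0, 0.0]
contact_force: [-0.2, 0.2, 0.7]
opening: 0.045
grip_force: 0.0
```

Request:
carry_out --grip 10 --newtons 30 --moves '[{"x":0,"y":0,"z":0,"turn":0},{"x":0,"y":0,"z":0,"turn":0},{"x":0,"y":0,"z":0,"turn":0},{"x":0,"y":0,"z":0,"turn":0},{"x":0,"y":0,"z":0,"turn":0},{"x":0,"y":0,"z":0,"turn":0},{"x":0,"y":0,"z":0,"turn":0},{"x":0,"y":0,"z":0,"turn":0}]'

```text
t: 7.25
tool_pos: [0.5397, -0.1006, 0.1039]
tool_rot: [-3.141, 0.0, -0.002]
contact_force: [-0.7, 5.1, 5.2]
opening: 0.0199
grip_force: 29.4
```

```bash
python3 - <<'E'
from h import *
o=ctrl.get_obs();print(o['t'],o['tool_pos'],o['opening'],o['grip_force'],o['contact_force'])
# fit station pose from wrist marks (two views), pivots etc.
from scipy.optimize import least_squares
L=np.array([[0,0],[-13,15],[35,10],[-20,45],[60,-97]])/1e3
M=[np.array([[.5116,-.0032],[.4972,.0082],[.5481,.0089],[.49,.0379],[.5675,-.0968]]),np.array([[.5114,-.002],[.4975,.0118],[.5422,.0043],[.489,.0412],[.5698,-.1015]])]
f=lambda p:np.concatenate([(L@np.array([[np.cos(p[2]),np.sin(p[2])],[-np.sin(p[2]),np.cos(p[2])]])+p[:2]-m).ravel() for m in M])
r=least_squares(f,[.51,0,0]);print(r.x,(r.fun.reshape(-1,2)*1e3).round(1))
E
```

```text
7.25 [ 0.5397334  -0.10059485  0.10388115] 0.01985229607390732 29.44503128528595 [-0.65626247  5.14842847  5.18311272]
[ 0.51001626 -0.00375166  0.00255209] [[-1.6 -0.6]
 [-0.2  3. ]
 [-3.1 -2.6]
 [-0.1  3.3]
 [ 2.8 -3.8]
 [-1.4 -1.8]
 [-0.5 -0.6]
 [ 2.8  2. ]
 [ 0.9 -0. ]
 [ 0.5  0.9]]
```

Request:
carry_out --moves '[{"x":-0.1,"y":0,"z":0.05,"turn":0},{"x":-0.1,"y":0,"z":0.05,"turn":0},{"x":-0.11,"y":0,"z":0.07,"turn":0},{"x":-0.11,"y":0,"z":0.07,"turn":0},{"x":-0.21,"y":0,"z":0.16,"turn":0},{"x":-0.19,"y":0,"z":0.18,"turn":0},{"x":0,"y":0,"z":0,"turn":0},{"x":0,"y":0,"z":0,"turn":0}]'

```text
t: 8.05
tool_pos: [0.5181, -0.1007, 0.088]
tool_rot: [-3.141, 0.0, 0.003]
contact_force: [-1.7, 4.0, 1.3]
opening: 0.0199
grip_force: 29.8
```

```bash
python3 - <<'E'
from h import *
o=ctrl.get_obs();print(o['t'],o['tool_pos'],o['opening'],o['grip_force'],o['contact_force'])
c=cam('wrist');a=snap('wrist','w4.png');b=snap('side','s4.png');s=snap('scene','c4.png')
for n in('scene','side','wrist'):
  for q in('lever_knob','lever_pivot'): print(n,q,[(np.round(d['pixel']),round(d['confidence'],2)) for d in ctrl.mark_of(n,q)[:1]])
A=cv2.resize(a[100:300,230:430],(390,390));B=cv2.resize(b[110:240,250:380],(390,390))
cv2.imwrite('pics/v4.png',np.hstack([A,B])[:,:,::-1])
E
```

```text
8.05 [ 0.51809393 -0.1006893   0.08802877] 0.019883664277620842 29.795170426368713 [-1.73181487  3.96630551  1.26317748]
scene lever_knob [(array([325., 154.]), 0.68)]
scene lever_pivot [(array([304., 159.]), 0.81)]
side lever_knob [(array([308., 145.]), 0.6)]
side lever_pivot [(array([286., 162.]), 0.75)]
wrist lever_knob [(array([318., 263.]), 0.85)]
wrist lever_pivot [(array([321., 149.]), 0.57)]
```

View pics/v4.png

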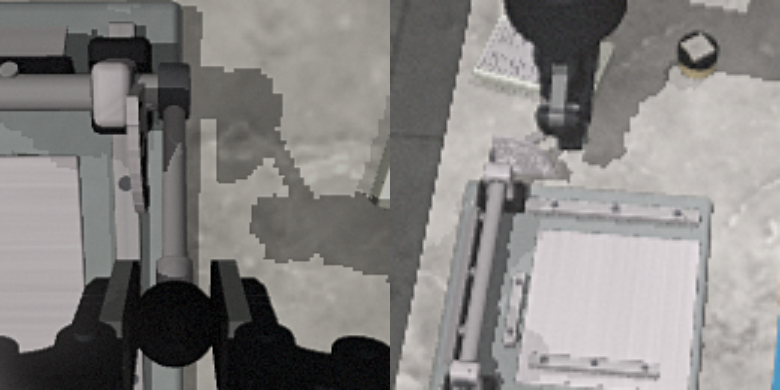

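```bash
python3 - <<'E'
from h import *
c=cam('wrist')
for p,z in(((319.2,265.2),.105),((318.7,145),.052),((318.7,145),.06)): print(z,onz('wrist',p,z,c).round(4))
# angle from ray of knob intersecting circle about pivot (pivot x candidates)
K,Rm,t=c;o=-Rm.T@t
for px in (.568,.570,.572):
    out=[]
    for row in (114,217,265.2):
        pass
    for a in np.radians([40,42.5,45,47.5,50]):
        out.append(proj('wrist',[px-.075*np.cos(a),-.1005,.052+.075*np.sin(a)],c)[0].round(1))
    print(px,out)
# pivot from the bed/carriage: carriage edges x=43..77 etc
print('station pts',proj('wrist',[[.51+.060,-.1005,.052],[.51-.09,-.1,.014],[.51+.035,0,.02]],c).round(1))
E
```

```text
0.105 [ 0.5174 -0.1005  0.105 ]
0.052 [ 0.5718 -0.1001  0.052 ]
0.06 [ 0.5725 -0.1001  0.06  ]
0.568 [array([319.2, 272.2]), array([319.2, 271. ]), array([319.2, 269.5]), array([319.2, 267.6]), array([319.2, 265.3])]
0.57 [array([319.2, 268.8]), array([319.2, 267.5]), array([319.2, 265.9]), array([319.2, 263.9]), array([319.2, 261.6])]
0.572 [array([319.2, 265.4]), array([319.2, 264. ]), array([319.2, 262.3]), array([319.2, 260.3]), array([319.2, 257.8])]
station pts [[319.4 147.9]
 [318.7 310.7]
 [187.8 176.5]]
```

Request:
carry_out --grip 50 --moves '[{"x":0,"y":0,"z":0,"turn":0},{"x":0,"y":0,"z":0,"turn":0},{"x":0,"y":0,"z":0,"turn":0},{"x":0,"y":0,"z":0,"turn":0},{"x":0,"y":0,"z":-0.7,"turn":0},{"x":0,"y":0,"z":-1,"turn":0},{"x":0,"y":0,"z":-1,"turn":0},{"x":0,"y":0,"z":-1,"turn":0}]'

```text
t: 9.3
tool_pos: [0.5187, -0.1012, 0.1819]
tool_rot: [3.141, -0.001, -0.0]
contact_force: [-0.3, -0.4, -0.5]
opening: 0.0505
grip_force: 0.0
```

Request:
carry_out --grip 60 --moves '[{"x":0.1,"y":1,"z":0,"turn":0},{"x":0.1,"y":1,"z":0,"turn":0},{"x":0.1,"y":1,"z":0,"turn":0},{"x":0.1,"y":1,"z":0,"turn":0},{"x":0,"y":0.83,"z":0,"turn":0.076},{"x":0,"y":0,"z":0,"turn":0.076},{"x":0,"y":0,"z":0,"turn":0},{"x":0,"y":0,"z":0,"turn":0}]'

```text
t: 10.1
tool_pos: [0.5287, -0.2217, 0.1809]
tool_rot: [3.133, -0.236, -0.0]
contact_force: [-0.7, -0.6, 0.4]
opening: 0.0597
grip_force: 0.0
```

```bash
python3 - <<'E'
from h import *
o=ctrl.get_obs();print(o['t'],o['tool_pos'],o['tool_rot'])
c=cam('wrist');a=snap('wrist','w5.png')
Z=dict(lever_knob=.105,lever_pivot=.052,carrier=0,thumb_grip=.03,home=.02,station=0)
for q,z in Z.items():
    print(q,[(np.round(d['pixel']),round(d['confidence'],2),onz('wrist',d['pixel'],z,c).round(4)[:2]) for d in ctrl.mark_of('wrist',q)[:2]])
cv2.imwrite('pics/v5.png',cv2.resize(a[100:325,130:430],(800,600),interpolation=cv2.INTER_CUBIC)[:,:,::-1])
E
```

```text
10.1 [ 0.52869119 -0.22173923  0.18093665] [ 3.13262733e+00 -2.36499608e-01 -2.39187922e-04]
lever_knob [(array([180., 240.]), 0.75, array([ 0.5176, -0.1011])), (array([145., 218.]), 0.38, array([ 0.5412, -0.0776]))]
lever_pivot [(array([191., 169.]), 0.81, array([ 0.5694, -0.1006]))]
carrier [(array([316., 152.]), 0.7, array([ 0.5618, -0.223 ]))]
thumb_grip [(array([316., 187.]), 0.78, array([ 0.5277, -0.2178]))]
home [(array([126., 239.]), 0.68, array([0.4971, 0.0127]))]
station [(array([145., 219.]), 0.79, array([ 0.5119, -0.0035])), (array([316., 154.]), 0.27, array([ 0.5591, -0.2225]))]
```

View pics/v5.png

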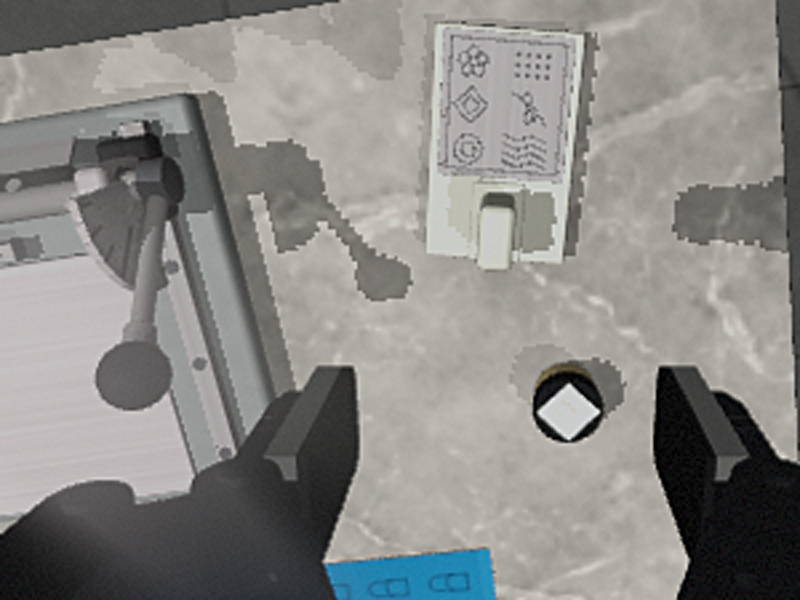

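The picture shows the carrier at crop (500,140) with its fin at (497,230). The jar is at (568,405), and the lever now tilts towards the robot with its knob at (133,375). Next I'll get the carrier pose and zoom in on the quadrant.

```bash
python3 - <<'E'
from h import *
c=cam('wrist');f=lambda u,v:(130+u*.375,100+v*.375)
C=np.array([onz('wrist',f(*p),.0125,c)[:2] for p in((428,256),(563,262),(583,32),(436,22))]);print(C.round(4),C.mean(0).round(4))
d=(C[2]-C[1]+C[3]-C[0]);e=C[0]-C[1]+C[3]-C[2];print('yaw',np.arctan2(d[1],d[0]),np.arctan2(-e[0],e[1]),np.linalg.norm(d)/2,np.linalg.norm(e)/2)
for p,z in(((498,209),.044),((497,237),.044)): print('fin top',onz('wrist',f(*p),z,c).round(4))
im=cv2.imread('pics/w5.png');S=8
q=cv2.resize(im[140:255,150:215],None,fx=5,fy=5,interpolation=cv2.INTER_CUBIC)
P=np.array([.570,-.1005,.052])
for a in (35,40,45,50,55):
    r=np.radians(a)
    u=np.array([-np.cos(r),0,np.sin(r)])
    b=P+[0,.009,0]
    p=(proj('wrist',[b+.02*u,b+.039*u],c)-[150,140])*5
    cv2.line(q,tuple(map(int,p[0])),tuple(map(int,p[1])),(0,0,255) if a==45 else (0,255,0),1)
    k=(proj('wrist',[P+.075*u],c)[0]-[150,140])*5;cv2.circle(q,tuple(map(int,k)),3,(0,0,255) if a==45 else (0,255,0),-1)
q2=cv2.resize(im[140:255,150:215],None,fx=5,fy=5,interpolation=cv2.INTER_CUBIC)
cv2.imwrite('pics/v6.png',np.hstack([q2,q]))
E
```

```text
[[ 0.518  -0.1861]
 [ 0.5066 -0.2433]
 [ 0.5996 -0.2634]
 [ 0.6121 -0.2063]] [ 0.5591 -0.2248]
yaw -0.2123658918147301 -0.2061402584226453 0.09575221769152431 0.05839081945358459
fin top [ 0.5403 -0.2204  0.044 ]
fin top [ 0.5295 -0.2183  0.044 ]
```

View pics/v6.png

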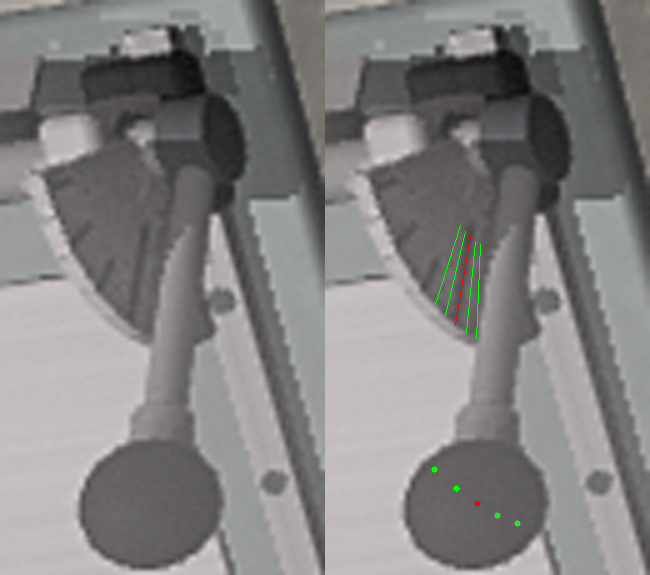

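The knob centre and the long mark both match the 45° overlay, so the lever is set. Now I'll grasp the fin.

Request:
carry_out --grip 45 --moves '[{"x":0,"y":-0.13,"z":1,"turn":0.058},{"x":0,"y":0,"z":1,"turn":0},{"x":0,"y":0,"z":1,"turn":0},{"x":0,"y":0,"z":1,"turn":0},{"x":0,"y":0,"z":1,"turn":0},{"x":0,"y":0,"z":0.8,"turn":0},{"x":0,"y":0,"z":0.45,"turn":0},{"x":0,"y":0,"z":0.2,"turn":0}]'

```text
t: 11.25
tool_pos: [0.5286, -0.2181, 0.0186]
tool_rot: [-3.124, 0.329, 0.003]
contact_force: [0.1, -0.1, 0.7]
opening: 0.0453
grip_force: 0.0
```

Request:
carry_out --grip 5 --newtons 60 --moves '[{"x":0,"y":0,"z":0,"turn":0},{"x":0,"y":0,"z":0,"turn":0},{"x":0,"y":0,"z":0,"turn":0},{"x":0,"y":0,"z":0,"turn":0},{"x":0,"y":0,"z":0,"turn":0},{"x":0,"y":0,"z":0,"turn":0},{"x":0,"y":0,"z":0,"turn":0},{"x":0,"y":0,"z":0,"turn":0}]'

```text
t: 12.05
tool_pos: [0.5303, -0.2191, 0.0213]
tool_rot: [3.123, -0.329, 0.004]
contact_force: [-1.4, 0.3, 5.6]
opening: 0.0129
grip_force: 62.0
```

Request:
carry_out --moves '[{"x":0,"y":0,"z":-0.5,"turn":0},{"x":0,"y":0,"z":-0.9,"turn":0},{"x":0,"y":0,"z":-1,"turn":0},{"x":0,"y":0,"z":-1,"turn":0},{"x":0,"y":0,"z":-1,"turn":-0.07},{"x":0,"y":0,"z":-1,"turn":-0.07},{"x":0,"y":0,"z":-0.2,"turn":-0.069},{"x":0,"y":0,"z":0,"turn":0}]'

```text
t: 12.85
tool_pos: [0.5298, -0.2188, 0.1617]
tool_rot: [3.14, -0.002, 0.004]
contact_force: [0.2, 0.3, -1.3]
opening: 0.0125
grip_force: 61.0
```

Request:
carry_out --moves '[{"x":-0.4,"y":-0.5,"z":0,"turn":0},{"x":-0.4,"y":-1,"z":0,"turn":0},{"x":-0.4,"y":-1,"z":0,"turn":0},{"x":-0.4,"y":-1,"z":0,"turn":0},{"x":-0.4,"y":-1,"z":0,"turn":0},{"x":-0.4,"y":-1,"z":0,"turn":0},{"x":-0.3,"y":-1,"z":0,"turn":0},{"x":-0.3,"y":-1,"z":0,"turn":0}]'

```text
t: 13.65
tool_pos: [0.453, -0.0298, 0.1584]
tool_rot: [-3.141, 0.005, 0.004]
contact_force: [0.2, 0.7, -1.0]
opening: 0.0128
grip_force: 61.0
```

Request:
carry_out --moves '[{"x":0,"y":-0.8,"z":0,"turn":0},{"x":0,"y":-0.4,"z":0,"turn":0},{"x":0,"y":0,"z":0.5,"turn":0},{"x":0,"y":0,"z":1,"turn":0},{"x":0,"y":0,"z":1,"turn":0},{"x":0,"y":0,"z":0.5,"turn":0},{"x":0,"y":0,"z":0,"turn":0},{"x":0,"y":0,"z":0,"turn":0}]'

```text
t: 14.45
tool_pos: [0.4547, -0.0014, 0.0849]
tool_rot: [3.141, -0.003, -0.0]
contact_force: [-0.1, 0.4, -0.7]
opening: 0.0125
grip_force: 61.0
```

```bash
python3 - <<'E'
from h import *
o=ctrl.get_obs();print(o['t'],o['tool_pos'],o['tool_rot'],o['contact_force'],o['opening'])
c=cam('wrist');a=snap('wrist','w7.png')
Z=dict(home=.02,station=0,back_stop=.02,side_stop=.02,carrier=o['tool_pos'][2]-.019,thumb_grip=o['tool_pos'][2]+.011,lever_knob=.105)
for q,z in Z.items():
    print(q,[(np.round(d['pixel']),round(d['confidence'],2),onz('wrist',d['pixel'],z,c).round(4)[:2]) for d in ctrl.mark_of('wrist',q)[:2]])
cv2.imwrite('pics/v7.png',cv2.resize(a[50:350,120:520],(800,600),interpolation=cv2.INTER_CUBIC)[:,:,::-1])
E
```

```text
14.45 [ 0.45472205 -0.00141535  0.08490647] [ 3.14146378e+00 -3.12539473e-03 -2.84940875e-04] [-0.08006773  0.41471436 -0.66047634] 0.012545793893819934
home []
station []
back_stop [(array([304.,  89.]), 0.87, array([0.5439, 0.009 ]))]
side_stop [(array([262., 166.]), 0.83, array([0.4906, 0.0414]))]
carrier [(array([317., 188.]), 0.82, array([4.851e-01, 3.000e-04]))]
thumb_grip [(array([320., 259.]), 0.98, array([ 0.4542, -0.0015]))]
lever_knob [(array([551., 136.]), 0.68, array([ 0.5171, -0.1002])), (array([307.,  90.]), 0.58, array([0.5357, 0.0035]))]
```

View pics/v7.png

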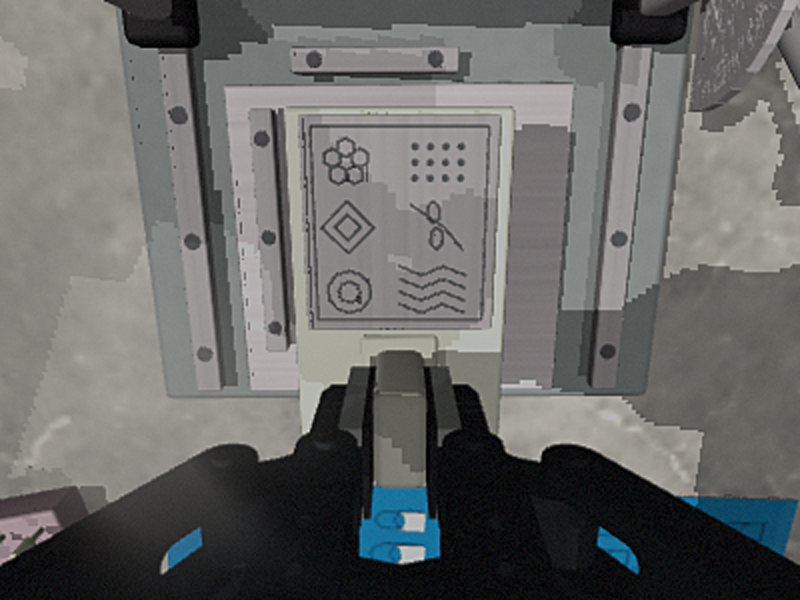

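The carrier is held square over the bed. The back stop's front edge (crop rows 71–72) and the carrier's front edge (row 107) are parallel, and the side stop is at the left (column 275). Lowering now.

Request:
carry_out --moves '[{"x":0,"y":0,"z":0.5,"turn":0},{"x":0,"y":0,"z":0.5,"turn":0},{"x":0,"y":0,"z":0.3,"turn":0},{"x":0,"y":0,"z":0.2,"turn":0},{"x":0,"y":0,"z":0.1,"turn":0},{"x":0,"y":0,"z":0.06,"turn":0},{"x":0,"y":0,"z":0.04,"turn":0},{"x":0,"y":0,"z":0,"turn":0}]'

```text
t: 15.65
tool_pos: [0.4547, -0.001, 0.0425]
tool_rot: [3.142, -0.002, 0.001]
contact_force: [-0.0, 0.8, -1.5]
opening: 0.0127
grip_force: 61.0
```

Request:
carry_out --moves '[{"x":0,"y":0,"z":0.03,"turn":0},{"x":0,"y":0,"z":0.03,"turn":0},{"x":0,"y":0,"z":0,"turn":0},{"x":0,"y":0,"z":0,"turn":0},{"x":0,"y":0,"z":0,"turn":0},{"x":0,"y":0,"z":0,"turn":0},{"x":0,"y":0,"z":0,"turn":0},{"x":0,"y":0,"z":0,"turn":0}]'

```text
t: 16.45
tool_pos: [0.4549, -0.001, 0.0413]
tool_rot: [3.141, -0.002, 0.001]
contact_force: [-0.8, 1.1, 3.3]
opening: 0.0127
grip_force: 61.5
```

Request:
carry_out --moves '[{"x":0.1,"y":-0.1,"z":0,"turn":0},{"x":0.1,"y":-0.1,"z":0,"turn":0},{"x":0.1,"y":-0.1,"z":0,"turn":0},{"x":0.05,"y":-0.08,"z":0,"turn":0},{"x":0,"y":-0.04,"z":0,"turn":0},{"x":0,"y":0,"z":0,"turn":0},{"x":0,"y":0,"z":0,"turn":0},{"x":0,"y":0,"z":0,"turn":0}]'

```text
t: 17.25
tool_pos: [0.4639, 0.0096, 0.0413]
tool_rot: [-3.141, 0.002, -0.003]
contact_force: [2.0, 0.2, 4.9]
opening: 0.0129
grip_force: 61.9
```

Request:
carry_out --moves '[{"x":0,"y":-0.03,"z":0,"turn":0},{"x":0,"y":-0.03,"z":0,"turn":0},{"x":0,"y":0,"z":0,"turn":0},{"x":0,"y":0,"z":0,"turn":0},{"x":0,"y":0,"z":0,"turn":0},{"x":0,"y":0,"z":0,"turn":0},{"x":0,"y":0,"z":0,"turn":0},{"x":0,"y":0,"z":0,"turn":0}]'

```text
t: 18.05
tool_pos: [0.4637, 0.0108, 0.0413]
tool_rot: [3.141, -0.002, 0.001]
contact_force: [-0.1, -1.1, 6.6]
opening: 0.0129
grip_force: 62.0
```

Request:
carry_out --moves '[{"x":0,"y":-0.04,"z":0,"turn":0},{"x":0,"y":-0.04,"z":0,"turn":0},{"x":0,"y":0,"z":0,"turn":0},{"x":0,"y":0,"z":0,"turn":0},{"x":0,"y":0,"z":0,"turn":0},{"x":0,"y":0,"z":0,"turn":0},{"x":0,"y":0,"z":0,"turn":0},{"x":0,"y":0,"z":0,"turn":0}]'

```text
t: 18.85
tool_pos: [0.4637, 0.0113, 0.0414]
tool_rot: [3.138, -0.001, 0.001]
contact_force: [-0.8, -6.8, 5.5]
opening: 0.0124
grip_force: 62.0
```

Request:
carry_out --moves '[{"x":0.04,"y":0,"z":0,"turn":0},{"x":0.04,"y":0,"z":0,"turn":0},{"x":0,"y":0,"z":0,"turn":0},{"x":0,"y":0,"z":0,"turn":0},{"x":0,"y":0,"z":0,"turn":0},{"x":0,"y":0,"z":0,"turn":0},{"x":0,"y":0,"z":0,"turn":0},{"x":0,"y":0,"z":0,"turn":0}]'

```text
t: 19.65
tool_pos: [0.4648, 0.0113, 0.0413]
tool_rot: [3.138, -0.0, -0.003]
contact_force: [-3.7, -7.1, 8.8]
opening: 0.0128
grip_force: 62.5
```

```bash
python3 - <<'E'
from h import *
o=ctrl.get_obs()
print(o['t'],*[np.round(o[k],4) for k in('tool_pos','tool_rot','contact_force','wrist_torque')])
E
```

```text
19.65 [0.4648 0.0113 0.0413] [ 3.1376e+00 -2.0000e-04 -2.7000e-03] [-3.6829 -7.1315  8.8475] [-1.0703  0.4556  0.1785]
```

Request:
carry_out --moves '[{"x":0.04,"y":0,"z":0,"turn":0},{"x":0.04,"y":0,"z":0,"turn":0},{"x":0,"y":0,"z":0,"turn":0},{"x":0,"y":0,"z":0,"turn":0},{"x":0,"y":0,"z":0,"turn":0},{"x":0,"y":0,"z":0,"turn":0},{"x":0,"y":0,"z":0,"turn":0},{"x":0,"y":0,"z":0,"turn":0}]'

```text
t: 20.45
tool_pos: [0.4668, 0.0114, 0.0413]
tool_rot: [3.138, -0.0, -0.003]
contact_force: [-4.2, -7.0, 8.9]
opening: 0.0126
grip_force: 62.5
```

Request:
carry_out --moves '[{"x":0.04,"y":-0.02,"z":0,"turn":0},{"x":0,"y":-0.02,"z":0,"turn":0},{"x":0,"y":0,"z":0,"turn":0},{"x":0,"y":0,"z":0,"turn":0},{"x":0,"y":0,"z":0,"turn":0},{"x":0,"y":0,"z":0,"turn":0},{"x":0,"y":0,"z":0,"turn":0},{"x":0,"y":0,"z":0,"turn":0}]'

```text
t: 21.25
tool_pos: [0.4677, 0.0114, 0.0414]
tool_rot: [3.135, 0.0, -0.004]
contact_force: [-5.4, -11.4, 9.9]
opening: 0.013
grip_force: 62.6
```

```bash
python3 - <<'E'
from h import *
o=ctrl.get_obs()
print(o['t'],*[np.round(o[k],4) for k in('tool_pos','tool_rot','contact_force','wrist_torque')])
c=cam('wrist');a=snap('wrist','w8.png')
cv2.imwrite('pics/v8.png',cv2.resize(a[50:290,180:500],(800,600),interpolation=cv2.INTER_CUBIC)[:,:,::-1])
E
```

```text
21.25 [0.4677 0.0114 0.0414] [ 3.1355e+00  4.0000e-04 -3.7000e-03] [ -5.4203 -11.368    9.9031] [-1.6339  0.5958  0.1437]
```

View pics/v8.png

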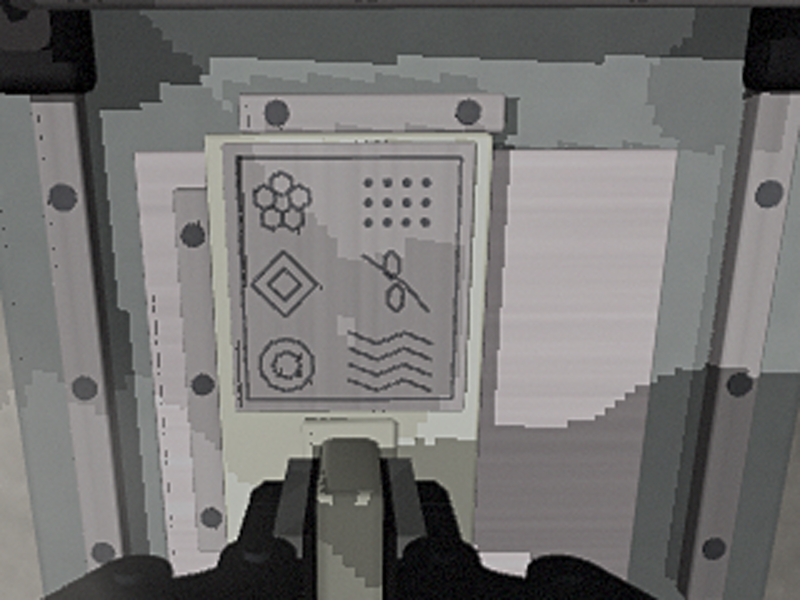

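The carrier sits tight against the side stop at the left. A thin gap may remain to the back stop at row 132, so I'll push on in x.

Request:
carry_out --moves '[{"x":0.04,"y":0,"z":0,"turn":0},{"x":0.04,"y":0,"z":0,"turn":0},{"x":0,"y":0,"z":0,"turn":0},{"x":0,"y":0,"z":0,"turn":0},{"x":0,"y":0,"z":0,"turn":0},{"x":0,"y":0,"z":0,"turn":0},{"x":0,"y":0,"z":0,"turn":0},{"x":0,"y":0,"z":0,"turn":0}]'

```text
t: 22.1
tool_pos: [0.4676, 0.0114, 0.0413]
tool_rot: [3.135, 0.001, -0.013]
contact_force: [-14.2, -11.3, 17.6]
opening: 0.0127
grip_force: 63.9
```

Request:
carry_out --moves '[{"x":0.04,"y":0,"z":0,"turn":0},{"x":0.04,"y":0,"z":0,"turn":0},{"x":0,"y":0,"z":0,"turn":0},{"x":0,"y":0,"z":0,"turn":0},{"x":0,"y":0,"z":0,"turn":0},{"x":0,"y":0,"z":0,"turn":0},{"x":0,"y":0,"z":0,"turn":0},{"x":0,"y":0,"z":0,"turn":0}]'

```text
t: 22.9
tool_pos: [0.4676, 0.0114, 0.0412]
tool_rot: [3.135, 0.001, -0.022]
contact_force: [-22.6, -12.7, 25.5]
opening: 0.0126
grip_force: 64.9
```

Request:
carry_out --moves '[{"x":-0.05,"y":0,"z":-0.02,"turn":0},{"x":0,"y":0,"z":0,"turn":0},{"x":0,"y":0,"z":0,"turn":0},{"x":0,"y":0,"z":0,"turn":0},{"x":0,"y":0,"z":0,"turn":0},{"x":0,"y":0,"z":0,"turn":0},{"x":0,"y":0,"z":0,"turn":0},{"x":0,"y":0,"z":0,"turn":0}]'

```text
t: 23.7
tool_pos: [0.4676, 0.0114, 0.0413]
tool_rot: [3.135, 0.001, -0.016]
contact_force: [-15.3, -11.7, 17.0]
opening: 0.0127
grip_force: 63.7
```

```bash
python3 - <<'E'
from h import *
o=ctrl.get_obs()
print(o['t'],*[np.round(o[k],4) for k in('tool_pos','tool_rot','contact_force','wrist_torque')])
c=cam('wrist');a=snap('wrist','w9.png')
for q,z in dict(lever_knob=.105,carrier=.02,back_stop=.02,side_stop=.02).items(): print(q,[(np.round(d['pixel']),onz('wrist',d['pixel'],z,c).round(4)[:2]) for d in ctrl.mark_of('wrist',q)[:1]])
cv2.imwrite('pics/v9.png',cv2.resize(a[50:290,200:520],(800,600),interpolation=cv2.INTER_CUBIC)[:,:,::-1])
E
```

```text
23.7 [0.4676 0.0114 0.0413] [ 3.1353e+00  6.0000e-04 -1.5600e-02] [-15.2857 -11.6912  16.9696] [-1.7918  1.9981  0.0739]
lever_knob []
carrier [(array([317., 186.]), array([0.4985, 0.0128]))]
back_stop [(array([328., 104.]), array([0.5448, 0.0068]))]
side_stop []
```

View pics/v9.png

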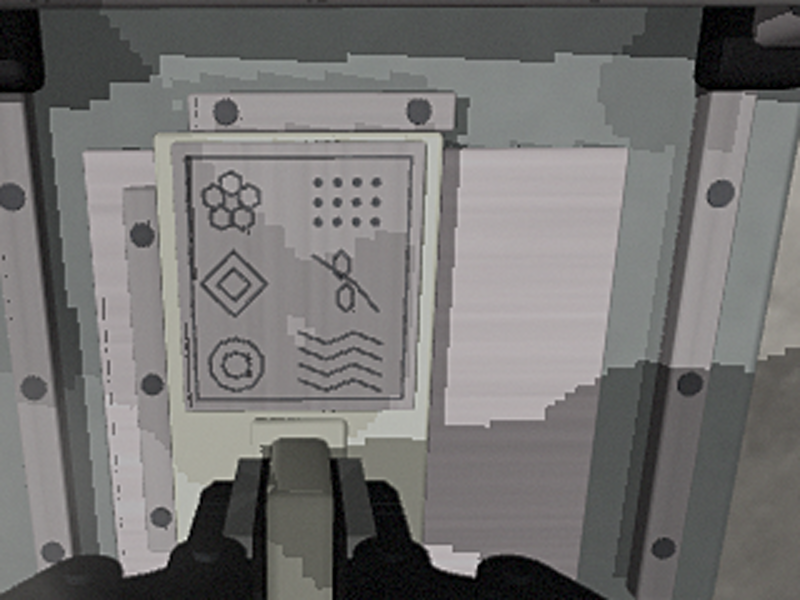

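The carrier's front edge (row 131) touches the back stop and its left side lies flush along the side stop. The push is about 15 N and 12 N, and the lever has not been touched since it was set. Handing in.

```bash
python3 -c "
from station import ctrl
print(ctrl.finish_job())"
```

```text
the job is handed in; nothing more can be done
None
```

I set the scraper lever to its 45° long mark and pushed the carrier home in the register corner. The arm is holding it by the thumb grip, pressing about 15 N on the back stop and 12 N on the side stop, and the job is handed in.

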